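# Load the specimen chamber, slide its hatch shut and set the selector

### The job

Set the specimen pot down upright inside the open compartment of the specimen chamber (do not drop it in), then slide the hatch along its tracks until it is fully shut against the frame. Then turn the selector the shorter way round until its nose points at the long mark, and leave the other things on the bench where they stand.

Things in the scene. Friction and masses are not known exactly. Their poses are not given: they have to be found in the camera images.
- chamber: White bench-top specimen chamber, fixed, 260 (x) x 290 (y) mm, deck 100 mm high. Origin: centre of its underside; x away from its front, y to the left seen from the front. Front strip: console with selector dial. Behind it, +y half: open-topped steel compartment; -y half: solid, the open hatch parks over it. Tracks 12 mm high on the deck along y at x -38 and +128 mm; end frame, as high, y +140.
- compartment (a point): Centre of the compartment floor, 16 mm above the bench. The compartment is 148 mm (chamber x) by 138 mm (chamber y) inside, 84 mm deep below the deck.
- hatch (a joint): Sliding hatch, opening in m: 0 = shut against the end frame, 0.138 = fully open. It closes towards chamber +y, by pushing its grip bar that way with about 3 to 6 N, and stays where it is left. Aluminium frame with clear window, 157 (x) x 138 (y) x 8 mm, underside 1 mm over the deck.
- hatch_bar (a point): Middle of the hatch's black grip bar, 123 mm above the bench; moves with the hatch. The bar lies along chamber x across the middle of the hatch, 90 mm long, 14 mm wide, and rises from the hatch (top 109 mm above the bench) to 137 mm above the bench. It may be pushed on its side or pinched from above.
- selector (a joint): Angle of the continuous selector in rad, no stops, grows clockwise seen from above; 0 or 6.283 = nose along chamber +x. The long mark is at 0.524, the same direction as 6.807. The start lies between 5.3 and 6.0, so the shorter way is clockwise, past 6.283 to 6.807. It takes about 0.05 N m and stays where it is left.
- selector_grip (a point): Grip point on the axis of the black bar-shaped selector, 132 mm above the bench. Bar 60 mm long, 16 mm wide, upright sides, 110 to 144 mm above the bench, on a round collar 48 mm across, 10 mm high; one end is a pointed nose with a white line on top. Grip from above across its width.
- selector_nose (a point): Tip of the selector's pointed nose, on top, 31 mm from the axis.
- long_mark (a point): Middle of the single long black mark (13 x 5 mm) on the console, 38.5 mm from the selector's axis; the eleven other positions are only small dots.
- pot: White specimen pot with white screw lid (fixed on), round, 56 mm across, 70 mm tall, 40 to 80 g, standing on the bench to the left of the chamber. Origin: centre of its underside, z up. Grip it round its body from above.
- timer: Bystander: flat square lab timer, 67 x 67 x 19 mm; origin centre of its underside.
- amber_bottle: Bystander: brown bottle with white cap, 46 mm across, 85 mm tall; origin centre of its underside.
There are look-alikes about, which are no part of the job. What is shaped like the pot but black, red or yellow is not meant.

How it is judged:
By the outcome, as a careful person would: the job done as asked, in the order asked, and still so for the second after the job is handed in, with the robot touching nothing.
It also fails if it takes over 62 s, if anything falls off the work surface, if the arm or the gripper's body presses on something with over 40 N, if the wrist force passes 120 N, or if a joint passes its speed limit or range.

### The arm

A 6-joint arm with a two-finger parallel gripper is mounted at the origin on a cart in front of the work surface, level with it; the furniture and walls round the work are solid. World frame = base frame: x ahead of the robot, y to its left, z up, the work surface at z = 0. Lengths are in m, angles in rad, forces in N, time in s.
With the tool pointing down it reaches from about 0.35 to 0.775 m from the base axis. Payload 7.3 kg.
Tool frame: the origin (TCP) lies at the very end of the fingers, on their centre line; the grasp point (between the pads) lies 19 mm behind it; z points along the fingers, y is the line along which they close (so a half turn about z gives the same grasp; the last joint's range is limited). The gripper opens to 92 mm and grips with 3 to 60 N. Pads are 19 mm wide; open, the fingers measure 130 mm over their backs; the gripper's body (75 mm by 190 mm) begins 47 mm behind the grasp point.
Start: joints at [1.096, 0.342, 1.524, -0, 1.275, -0.146], TCP at [0.17, 0.497, 0.227] pointing down, gripper open.
Joint ranges: [-2.53, 2.53], [-0.77, 2.02], [0.04, 2.7], [-1, 4.14], [0.28, 2.66], [-3.11, 3.11]. Speed limits (rad/s): [2.57, 2.57, 3.14, 3.14, 3.14, 3.14].

### API

Orientations are given as [roll, pitch, yaw] about the fixed x, y, z axes, in that order (R = Rz(yaw) Ry(pitch) Rx(roll)).
In Python, from cell import robot gives the robot as it stands.
- The arm moves only by the tool apply_moves, never from a script. Its argument "motion" is text: rows parted by semicolons, each of 7 numbers parted by spaces: the opening in per cent of the stroke, from 0 (shut) to 100 (fully open), then the shift along the tool's x, y, z in cm, then the turn, a rotation vector about the tool's x, y, z in rad. A call has 1 to 20 rows; each row shifts and turns the commanded pose from where the row before left it, along the tool's axes as they then stand; what a row does not reach is not made up. A row lasts 1/8 s, in which the tool goes at most 62.5 mm and 10.7 degrees, less where a joint would pass 70% of its speed; a pose out of reach is approached as far as the arm can. A call with a gripper value outside its range is refused whole. The fingers move at their own pace and stop on an object; "force" is the grip in N (left out, the last holds). Time passes only in rows, so rows that do not move let the fingers close. It gives the time, the measured TCP pose, the force, the opening and the grip force at its end, in the units of the state.
- robot.observe(): the state, without advancing time (a new reading comes with each control period).
- robot.read_camera(name): name is "side" or "top"; returns a dict with "img" (384x512x3 uint8, red, green, blue), "fovy" (degrees; the focal length in pixels is half the picture's height over the tangent of half this angle, whatever the lens; pixels are square), "cx", "cy" (the principal point, pixels), "R" (3x3) and "t" (3): a world point X has camera coordinates R X + t. Camera axes: x right, y down, z forward; pixel columns grow to the right and rows downward; lengths in m; the calibration is good to about 2 mm. A picture is of the moment at which its call begins. There is no depth.
- robot.hand_in(): hands the job in; it is judged then, once.
Trained networks look in a picture, given as the dict that the camera call returned (one of the last four; its "shot" number tells which), for a name from the list of things; names that differ only in an ending like _2 or _b are one class to them, and where a whole thing is asked for, a point or a joint stands for the part that bears it (a point fixed in the world has none). Each returns a list of dicts, best first, with "score" (0 to 1); they miss things now and then, are a little off and sometimes report something else, mostly with a low value. They report only what shows in the picture. A call takes as long as a camera call. They do not tell look-alikes from the thing itself.
- robot.search_frame(target, picture): "centre" ([x, y, z] in m, in world coordinates, good to about 4 mm: the middle of the surface that is visible of it).
- robot.trace(target, picture): "pixels" (384x512 bool, what is visible of it).
The state is a dict: "time": time; "qpos": joint angles; "qvel": joint speeds; "joint_efforts": joint torques, N m; "tool_pos": TCP position; "tool_rot": TCP orientation; "contact_force": force on the tool from outside, world axes, zero at the start; "torque": the same for the moment, N m; "opening": finger opening in m; "grip_force": force on a finger pad.
Only numpy, scipy, OpenCV 4.12 (cv2) and the standard library are available. Lean on these libraries where they do the work, as an engineer would, in place of code of your own. Each camera call takes 0.05 s, during which the arm holds its last target. There are 200 camera calls.

## Working session

There is one attempt and no reset: what is moved stays moved. The work goes in short steps, Python scripts to look and compute and a tool call to move; the robot and the scene stay as the last step left them, time stands still between calls to the robot, and variables do not carry over. Pictures are saved under pics/ and viewed, at most 10 in all, crops included, and the job is handed in when it is done.

Besides the shell and the picture viewer there is one more tool, called after "Request:" as name(argument=value, ...) on one line, values as JSON. apply_moves: Moves the arm, as the interface text tells. Its arguments: {"type":"object","properties":{"motion":{"type":"string"},"force":{"type":"number"}},"required":["motion"]}

```bash
mkdir -p pics; cat > h.py <<'E'
import numpy as np, cv2
from cell import robot
def ray(p,u,v,z):
    f=p["img"].shape[0]/2/np.tan(np.radians(p["fovy"])/2)
    d=p["R"].T@np.array([(u-p["cx"])/f,(v-p["cy"])/f,1]); c=-p["R"].T@p["t"]
    return c+d*(z-c[2])/d[2]
def proj(p,X):
    f=p["img"].shape[0]/2/np.tan(np.radians(p["fovy"])/2)
    c=p["R"]@np.array(X)+p["t"]; return c[:2]/c[2]*f+[p["cx"],p["cy"]]
E
python3 - <<'E'
from h import *
ims=[]
for n in("top","side"):
    p=robot.read_camera(n); ims.append(p["img"]); print(n,p["fovy"],(-p["R"].T@p["t"]).round(3))
    for t in("chamber","compartment","hatch","hatch_bar","selector","selector_grip","selector_nose","long_mark","pot","timer","amber_bottle"):
        try:
            for r in robot.search_frame(t,p)[:4]: print(t,np.round(r["centre"],3),round(r["score"],2),proj(p,r["centre"]).round())
        except Exception as e: print(t,e)
cv2.imwrite("pics/top.png",cv2.cvtColor(cv2.resize(ims[0],(800,600)),4))
cv2.imwrite("pics/side.png",cv2.cvtColor(cv2.resize(ims[1],(800,600)),4))
print(robot.observe())
E
```

```text
top 51.720697559029425 [0.42  0.089 1.026]
chamber [ 0.528 -0.126  0.1  ] 0.73 [347. 180.]
compartment [ 0.523 -0.126  0.102] 0.87 [347. 182.]
compartment [0.426 0.348 0.012] 0.6 [155. 228.]
hatch [ 0.576 -0.167  0.109] 0.83 [364. 159.]
hatch_bar [ 0.575 -0.175  0.114] 0.66 [368. 159.]
hatch_bar [ 0.523 -0.124  0.097] 0.54 [346. 183.]
selector [ 0.446 -0.202  0.145] 0.66 [387. 214.]
selector_grip [ 0.449 -0.202  0.144] 0.68 [387. 213.]
selector_nose [ 0.448 -0.198  0.141] 0.78 [385. 213.]
selector_nose [ 0.524 -0.128  0.104] 0.28 [348. 182.]
long_mark [ 0.523 -0.122  0.102] 0.8 [346. 182.]
pot [0.483 0.098 0.069] 0.97 [252. 202.]
pot [0.405 0.15  0.073] 0.89 [231. 235.]
pot [0.582 0.107 0.069] 0.86 [248. 162.]
pot [0.568 0.209 0.07 ] 0.81 [206. 168.]
timer [0.428 0.348 0.017] 0.84 [154. 227.]
amber_bottle [0.439 0.232 0.088] 0.86 [196. 222.]
amber_bottle [ 0.524 -0.122  0.099] 0.18 [345. 182.]
side 52.385412759464444 [ 0.193 -0.689  0.637]
chamber [ 0.501 -0.195  0.098] 0.61 [311. 262.]
compartment [ 0.501 -0.2    0.102] 0.59 [311. 263.]
hatch [ 0.565 -0.191  0.108] 0.87 [338. 250.]

[... 646 characters left out ...]
0.019] 0.19 [203. 173.]
{'time': 1.2, 'qpos': array([ 1.09602015e+00,  3.42018300e-01,  1.52410674e+00, -1.10070018e-05,
        1.27541837e+00, -1.46005421e-01]), 'qvel': array([-0.00139774, -0.00034686, -0.00134291, -0.00067119, -0.00083201,
        0.00033956]), 'joint_efforts': array([ 1.24506391e-05, -4.31140351e+01, -2.44475663e+01,  7.17161712e-02,
        4.82185849e-02,  9.93359293e-06]), 'tool_pos': array([0.16950119, 0.49689477, 0.22672864]), 'tool_rot': array([3.14154547e+00, 1.75820456e-05, 2.81282510e+00]), 'contact_force': array([-0.93739608,  0.05467331, -0.35946813]), 'torque': array([-0.01218383,  0.0084215 , -0.0349958 ]), 'grip_force': 0.0, 'opening': 0.09158749931188895}
```

View pics/top.png

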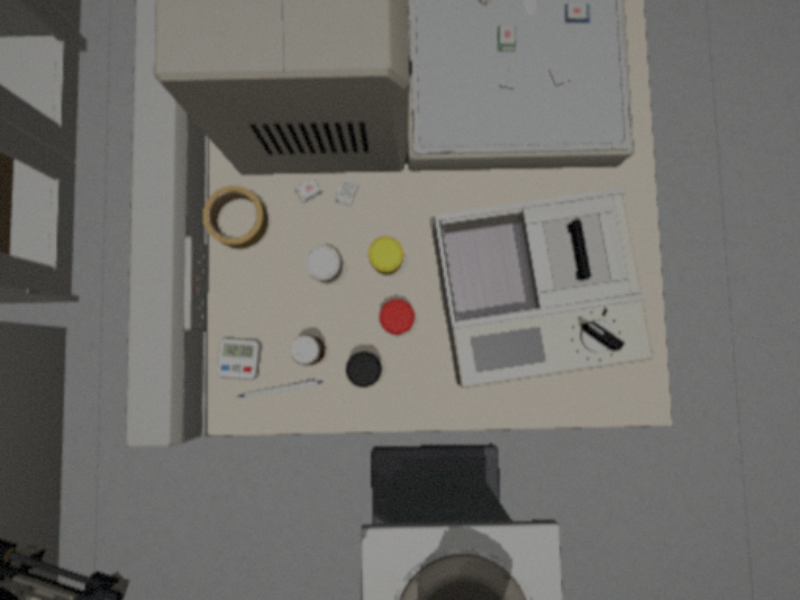

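View pics/side.png

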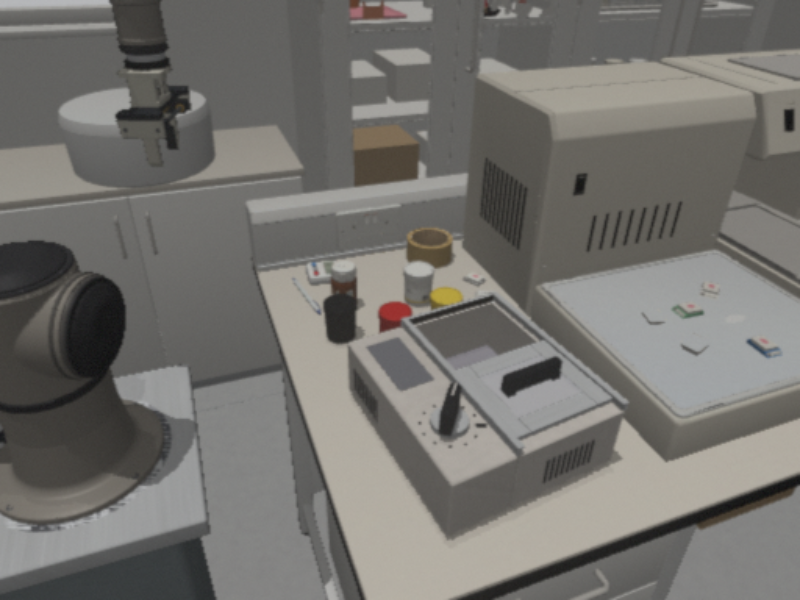

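The top view shows the white pot at (324,263), with yellow, red and black decoys near it. The compartment is at (490,265), the grip bar at (580,250), the selector at (602,333) with its nose to the upper left, and the long mark at about (604,311). Next I measure these in the top view.

```bash
python3 - <<'E'
from h import *
p=robot.read_camera("top"); s=512/800
P=lambda u,v,z:ray(p,u*s,v*s,z)[:2]
c=[P(462,383,.1),P(649,355,.1),P(434,218,.112),P(622,195,.112)]
print("corners",np.round(c,3))
for z in (.137,):
  g=cv2.cvtColor(p["img"],7)
  for name,(a,b,x,y),zz in(("bar",(205,285,560,600),.137),("sel",(310,355,575,630),.144),("mark",(305,319,598,612),.1)):
    a,b,x,y=[int(i*s) for i in(a,b,x,y)]
    m=(g[a:b,x:y]<70).astype(np.uint8)
    n,l,st,ce=cv2.connectedComponentsWithStats(m); k=1+st[1:,4].argmax()
    pts=np.argwhere(l==k)[:,::-1]+[x,y]
    w=np.array([ray(p,u,v,zz)[:2] for u,v in pts]); mu=w.mean(0); r=cv2.minAreaRect(w.astype(np.float32)*1000)
    ev,V=np.linalg.eigh(np.cov(w.T)); print(name,st[k,4],mu.round(4),"axis",np.degrees(np.arctan2(V[1,1],V[0,1])).round(1),np.round(r[0]),np.round(r[1]),r[2])
m=[(robot.trace("pot",p))]
for r in m[0]:
  q=np.argwhere(r["pixels"]); cc=q.mean(0); print("pot",cc,ray(p,cc[1],cc[0],.07),len(q))
big=p["img"][125:250,275:420]
cv2.imwrite("pics/z.png",cv2.cvtColor(cv2.resize(big,None,fx=5,fy=4.8*5/4.8,interpolation=2)[:600],4))
E
```

```text
corners [[ 0.38  -0.001]
 [ 0.415 -0.28 ]
 [ 0.627  0.035]
 [ 0.656 -0.25 ]]
bar 296 [ 0.0246 -0.1453] axis -172.3 [  25. -144.] [77. 18.] 8.372618675231934
sel 189 [ 0.0116 -0.1747] axis 60.5 [  14. -173.] [59. 17.] 55.921810150146484
mark 3 [ 0.0446 -0.1931] axis 147.9 [  44. -193.] [1. 5.] 59.65128707885742
pot [202.24772727 253.35681818] [0.4832562 0.0954276 0.07     ] 440
pot [168.56512605 206.59243697] [0.56797921 0.20781392 0.07      ] 476
pot [163.0372093  246.67906977] [0.57952358 0.10976452 0.07      ] 430
pot [235.58980583 232.16019417] [0.40428801 0.14788585 0.07      ] 412
pot [223.08888889 196.59259259] [0.43595579 0.23299465 0.07      ] 405
```

View pics/z.png

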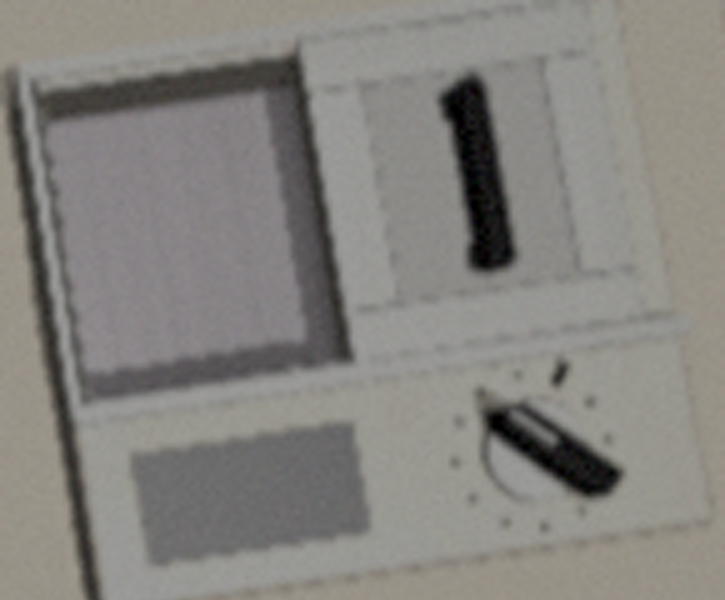

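The crop shows the nose at crop (483,395), the mark at (560,374), the collar round about (530,450), and the compartment rim corners near (37,88), (298,48), (352,360) and (85,402). My blob offset was wrong, so I'm recomputing.

```bash
python3 - <<'E'
from h import *
p=robot.read_camera("top"); s=512/800
C=lambda u,v,z:ray(p,275+u/5,125+v/5,z)[:2]
r=[C(37,88,.1),C(298,48,.1),C(352,360,.1),C(85,402,.1)]; print("rim",np.round(r,3),np.mean(r,0).round(4))
for a,b in((1,0),(2,3)): d=r[b]-r[a]; print(np.degrees(np.arctan2(-d[0],d[1])),np.hypot(*d))
for a,b in((3,0),(2,1)): d=r[b]-r[a]; print(np.degrees(np.arctan2(d[1],d[0])),np.hypot(*d))
g=cv2.cvtColor(p["img"],7)
for name,(a,b,x,y),zz in(("bar",(205,285,560,600),.137),("sel",(310,355,575,630),.144),("mark",(305,319,598,612),.1)):
    a,b,x,y=[int(i*s) for i in(a,b,x,y)]
    m=(g[a:b,x:y]<80).astype(np.uint8)
    n,l,st,ce=cv2.connectedComponentsWithStats(m); k=1+st[1:,4].argmax()
    pts=np.argwhere(l==k)[:,::-1]+[x,a]
    w=np.array([ray(p,u,v,zz)[:2] for u,v in pts]); mu=w.mean(0); q=cv2.minAreaRect(w.astype(np.float32)*1000)
    ev,V=np.linalg.eigh(np.cov(w.T)); print(name,st[k,4],mu.round(4),"axis",np.degrees(np.arctan2(V[1,1],V[0,1])).round(1),np.round(q[0]),np.round(q[1]),q[2])
print("nose",C(483,395,.144),"mark",C(560,374,.1),"tail",C(608,487,.144))
print("dots", [C(u,v,.1).round(3) for u,v in((517,374),(591,402),(609,440),(583,514),(545,527),(506,523),(474,498),(456,462),(460,421))])
d=np.array([C(u,v,.1) for u,v in((517,374),(560,374),(591,402),(609,440),(583,514),(545,527),(506,523),(474,498),(456,462),(460,421))])
A=np.c_[2*d,np.ones(len(d))]; x=np.linalg.lstsq(A,(d**2).sum(1),rcond=None)[0]; print("circle",x[:2],np.sqrt(x[2]+x[0]**2+x[1]**2))
print("machine base",P:=ray(p,240*s,170*s,0), ray(p,405*s,170*s,0))
E
```

```text
rim [[ 0.622  0.023]
 [ 0.639 -0.102]
 [ 0.489 -0.121]
 [ 0.472  0.005]] [ 0.5553 -0.0485]
7.617037826971989 0.12600764010229298
7.716146263925077 0.12689094441277607
6.943651141663635 0.15102057191375728
7.278200019390021 0.15079328691812355
bar 313 [ 0.5702 -0.173 ] axis -172.9 [ 571. -172.] [88. 21.] 7.688571929931641
sel 210 [ 0.4439 -0.1977] axis 57.9 [ 445. -196.] [64. 19.] 54.560516357421875
mark 5 [ 0.4813 -0.2165] axis 156.1 [ 481. -216.] [2. 7.] 60.752723693847656
nose [ 0.46880524 -0.16842529] mark [ 0.48033578 -0.21783043] tail [ 0.42680824 -0.22173871]
dots [array([ 0.481, -0.198]), array([ 0.467, -0.232]), array([ 0.449, -0.239]), array([ 0.415, -0.225]), array([ 0.409, -0.207]), array([ 0.412, -0.189]), array([ 0.423, -0.175]), array([ 0.44 , -0.167]), array([ 0.459, -0.17 ])]
circle [ 0.44524899 -0.2033672 ] 0.03643967914091387
machine base [0.74255354 0.35612243 0.        ] [0.73644106 0.07520817 0.        ]
```

Request:
apply_moves(motion="90 0 0 0 0 0 0.159;90 0 0 0 0 0 0.159;90 0 0 0 0 0 0.159;90 0 0 0 0 0 0.159;90 0 0 0 0 0 0.159;90 0 0 0 0 0 0.159;90 0 0 0 0 0 0.159;90 -2.6 2.75 0 0 0 0;90 -2.6 2.75 0 0 0 0;90 -2.6 2.75 0 0 0 0;90 -2.6 2.75 0 0 0 0;90 -2.6 2.75 0 0 0 0;90 -2.6 2.75 0 0 0 0;90 -2.6 2.75 0 0 0 0;90 -2.6 2.75 0 0 0 0;90 -2.6 2.75 0 0 0 0;90 -2.6 2.75 0 0 0 0;90 -2.6 2.75 0 0 0 0;90 -2.6 2.75 0 0 0 0;90 -2.6 2.8 0 0 0 0", force=15)

```text
time: 3.85
tool_pos: [0.569, 0.2069, 0.2267]
tool_rot: [3.142, -0.0, 1.7]
contact_force: [0.0, 0.0, -0.0]
opening: 0.0828
grip_force: 0.0
```

Request:
apply_moves(motion="90 0 0 4 0 0 0;90 0 0 4 0 0 0;90 0 0 4 0 0 0;90 0 0 3 0 0 0;90 0 0 2.4 0 0 0;90 0 0 1.5 0 0 0;90 0 0 0 0 0 0;20 0 0 0 0 0 0;20 0 0 0 0 0 0;20 0 0 0 0 0 0;20 0 0 0 0 0 0;20 0 0 0 0 0 0;20 0 0 0 0 0 0", force=15)

```text
time: 5.48
tool_pos: [0.5687, 0.2079, 0.0385]
tool_rot: [3.14, -0.0, 1.7]
contact_force: [1.4, 0.2, 5.8]
opening: 0.0532
grip_force: 15.0
```

```bash
python3 - <<'E'
from h import *
p=robot.read_camera("side"); q=p["img"][130:290,190:410]
cv2.imwrite("pics/s2.png",cv2.cvtColor(cv2.resize(q,None,fx=3.5,fy=3.5,interpolation=2),4))
o=robot.observe(); print(o["opening"],o["grip_force"],o["contact_force"])
E
```

```text
0.0537097096824666 15.002057701349258 [1.07730038 1.1020537  6.39932447]
```

View pics/s2.png

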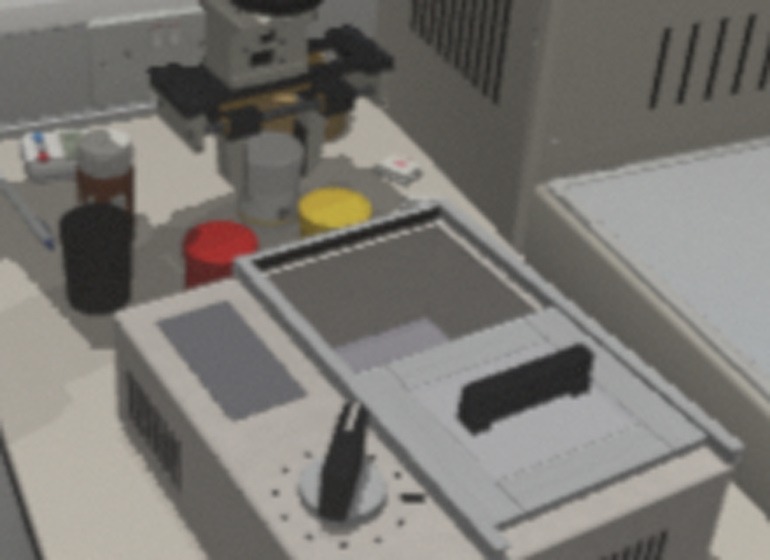

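The pot is held upright between the pads at crop (270,175). I'm lifting it and carrying it to the compartment.

Request:
apply_moves(motion="20 0 0 -1.5 0 0 0;20 0 0 -3 0 0 0;20 0 0 -4 0 0 0;20 0 0 -4 0 0 0;20 0 0 -3 0 0 0;20 0 0 -1.5 0 0 0;20 -1.5 -0.3 0 0 0 0;20 -3 -0.5 0 0 0 0;20 -3 -0.6 0 0 0 0;20 -3.5 -0.7 0 0 0 0;20 -3.5 -0.7 0 0 0 0;20 -3.5 -0.7 0 0 0 0;20 -3 -0.6 0 0 0 0;20 -2.7 -0.4 0 0 0 0;20 -1.4 -0.2 0 0 0 0;20 0 0 0 0 0 0")

```text
time: 7.52
tool_pos: [0.5531, -0.048, 0.2067]
tool_rot: [-3.14, -0.001, 1.698]
contact_force: [-0.1, 0.1, -0.3]
opening: 0.053
grip_force: 15.0
```

```bash
python3 - <<'E'
from h import *
p=robot.read_camera("side"); q=p["img"][130:290,190:410]
cv2.imwrite("pics/s3.png",cv2.cvtColor(cv2.resize(q,None,fx=3.5,fy=3.5,interpolation=2),4))
o=robot.observe(); print(o["opening"],o["grip_force"],o["contact_force"],o["tool_pos"])
E
```

```text
0.0535030477548617 14.999721050262451 [ 0.88085047  0.19830006 -1.06868319] [ 0.55327105 -0.04712498  0.20700949]
```

View pics/s3.png

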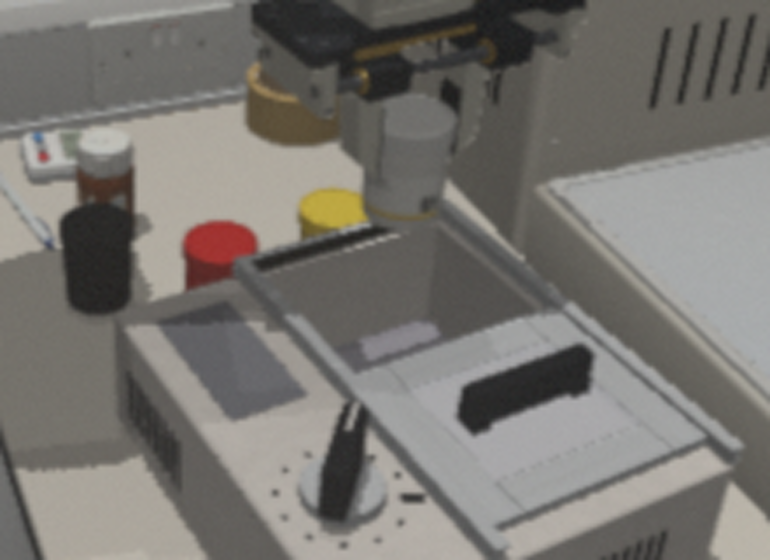

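The pot hangs straight above the open compartment. I'm lowering it now, slowly at the end.

Request:
apply_moves(motion="20 0 0 2 0 0 0;20 0 0 3 0 0 0;20 0 0 3 0 0 0;20 0 0 3 0 0 0;20 0 0 2 0 0 0;20 0 0 1.2 0 0 0;20 0 0 0.4 0 0 0;20 0 0 0.2 0 0 0;20 0 0 0 0 0 0")

```text
time: 8.7
tool_pos: [0.5541, -0.0472, 0.0603]
tool_rot: [3.141, 0.0, 1.7]
contact_force: [-0.1, 0.0, -1.4]
opening: 0.0534
grip_force: 15.0
```

Request:
apply_moves(motion="20 0 0 0.2 0 0 0;20 0 0 0.15 0 0 0;20 0 0 0.1 0 0 0;20 0 0 0.1 0 0 0;20 0 0 0 0 0 0")

```text
time: 9.32
tool_pos: [0.5537, -0.0472, 0.0545]
tool_rot: [3.141, 0.0, 1.7]
contact_force: [-1.5, -0.3, 2.9]
opening: 0.0532
grip_force: 15.0
```

Request:
apply_moves(motion="75 0 0 0 0 0 0;75 0 0 0 0 0 0;75 0 0 0 0 0 0;75 0 0 -1 0 0 0;75 0 0 -2 0 0 0;75 0 0 -3 0 0 0;75 0 0 -4 0 0 0;75 0 0 -4 0 0 0")

```text
time: 10.32
tool_pos: [0.5536, -0.0472, 0.1961]
tool_rot: [3.141, 0.0, 1.7]
contact_force: [0.1, 0.1, -0.1]
opening: 0.0687
grip_force: 0.0
```

```bash
python3 - <<'E'
from h import *
p=robot.read_camera("side"); q=p["img"][130:290,190:410]
cv2.imwrite("pics/s4.png",cv2.cvtColor(cv2.resize(q,None,fx=3.5,fy=3.5,interpolation=2),4))
o=robot.observe(); print(o["opening"],o["contact_force"],o["tool_pos"])
E
```

```text
0.06887407710206085 [ 1.14506336 -0.63195188  3.84799768] [ 0.5561189  -0.04764838  0.2019269 ]
```

View pics/s4.png

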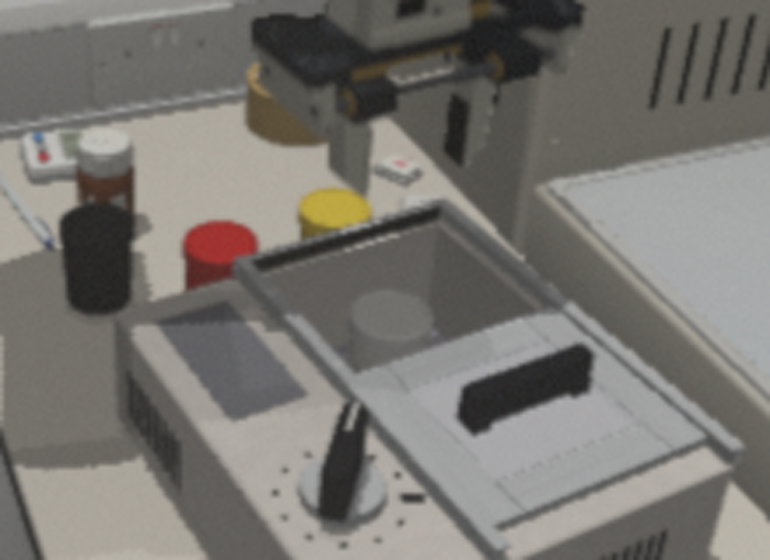

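The pot stands upright in the compartment at crop (390,325). Next I close the fingers and go behind the grip bar.

Request:
apply_moves(motion="0 -1.5 0 0 0 0 0;0 -3 0 0 0 0 0;0 -3.5 0 0 0 0 0;0 -3.5 0 0 0 0 0;0 -3 0 0 0 0 0;0 -2 0 0 0 0 0;0 0 0 2 0 0 0;0 0 0 3 0 0 0;0 0 0 2 0 0 0;0 0 0 1 0 0 0;0 0 0 0 0 0 0", force=15)

```text
time: 11.75
tool_pos: [0.5746, -0.2107, 0.1135]
tool_rot: [-3.14, -0.001, 1.7]
contact_force: [0.6, -0.4, 1.1]
opening: 0.0004
grip_force: 0.0
```

Request:
apply_moves(motion="0 0.5 0 -0.6 0 0 0;0 1 0 0 0 0 0;0 1 0 0 0 0 0;0 1 0 0 0 0 0;0 1.5 0 0 0 0 0;0 1.5 0 0 0 0 0;0 1.5 0 0 0 0 0;0 1.5 0 0 0 0 0;0 1.5 0 0 0 0 0;0 1.5 0 0 0 0 0;0 1 0 0 0 0 0;0 0.5 0 0 0 0 0;0 0 0 0 0 0 0")

```text
time: 13.38
tool_pos: [0.5567, -0.0722, 0.12]
tool_rot: [-3.141, 0.001, 1.7]
contact_force: [1.0, -4.4, 0.8]
opening: 0.0004
grip_force: 1.8
```

```bash
python3 - <<'E'
from h import *
p=robot.read_camera("side"); q=p["img"][130:290,190:410]
cv2.imwrite("pics/s5.png",cv2.cvtColor(cv2.resize(q,None,fx=3.5,fy=3.5,interpolation=2),4))
E
```

```text
(no output)
```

View pics/s5.png

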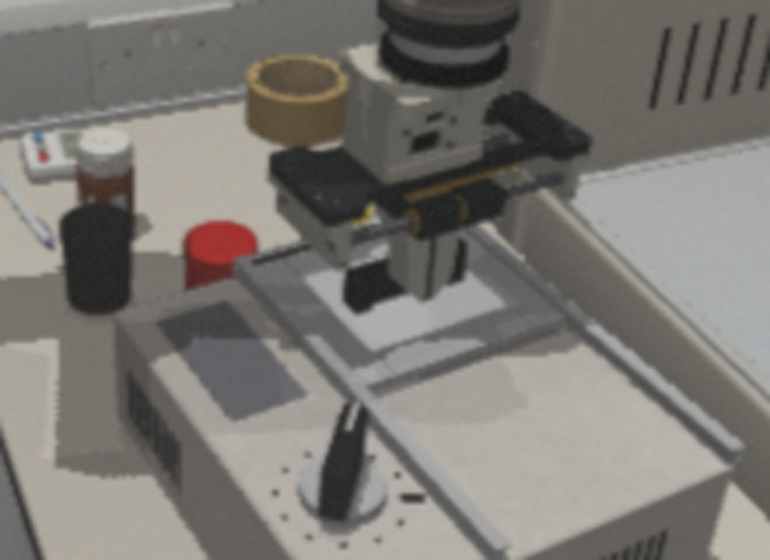

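The hatch has slid nearly to the end frame. I'm finishing in small steps.

Request:
apply_moves(motion="0 0.3 0 0 0 0 0;0 0.3 0 0 0 0 0;0 0.3 0 0 0 0 0;0 0 0 0 0 0 0")

```text
time: 13.92
tool_pos: [0.5567, -0.0719, 0.1203]
tool_rot: [3.141, 0.014, 1.699]
contact_force: [1.9, -38.3, -5.8]
opening: 0.0004
grip_force: 18.6
```

Request:
apply_moves(motion="0 -1 0 0 0 0 0;0 -1.5 0 0 0 0 0;0 -1 0 -2 0 0 0;0 -2 0 -4 0 0 0;0 -4 0 -3 0 0 0;0 -4 0 0 0 0 0;0 -3 0 0 0 0 0;0 0 0 0 0 0 0")

```text
time: 14.92
tool_pos: [0.5765, -0.2282, 0.2094]
tool_rot: [-3.141, -0.001, 1.698]
contact_force: [-0.4, 0.3, -0.9]
opening: 0.0004
grip_force: 0.0
```

```bash
python3 - <<'E'
from h import *
p=robot.read_camera("side"); q=p["img"][160:290,220:410]
cv2.imwrite("pics/s6.png",cv2.cvtColor(cv2.resize(q,None,fx=4,fy=4,interpolation=2),4))
p=robot.read_camera("top"); q=p["img"][125:250,275:420]
cv2.imwrite("pics/t6.png",cv2.cvtColor(cv2.resize(q,None,fx=4.8,fy=4.8,interpolation=2),4))
E
```

```text
(no output)
```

View pics/s6.png

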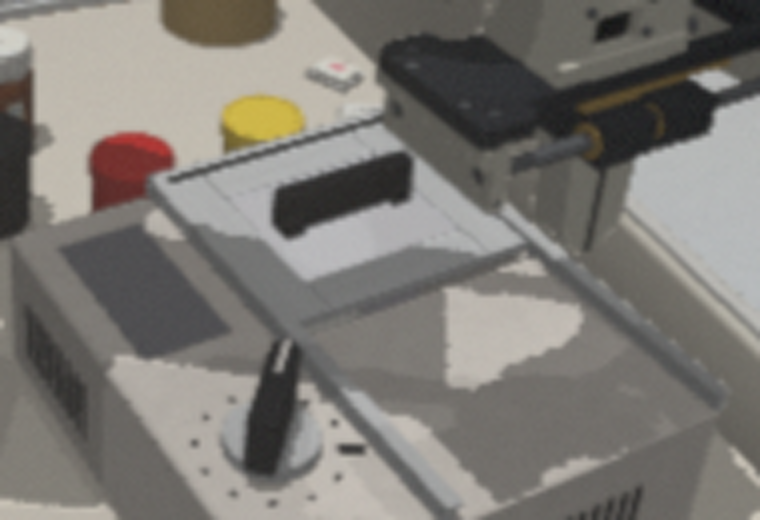

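The hatch looks flush with the end frame. I'm checking the bar's travel numerically.

```bash
python3 - <<'E'
from h import *
p=robot.read_camera("top"); g=cv2.cvtColor(p["img"],7)
o=proj(p,(.553,-.04,.137)).astype(int); print(o)
a,x=o[1]-35,o[0]-18
m=(g[a:a+70,x:x+32]<80).astype(np.uint8)
n,l,st,ce=cv2.connectedComponentsWithStats(m)
for k in range(1,n):
  if st[k,4]>40:
    pts=np.argwhere(l==k)[:,::-1]+[x,a]; w=np.array([ray(p,u,v,.137)[:2] for u,v in pts]); q=cv2.minAreaRect(w.astype(np.float32)*1000)
    print(st[k],w.mean(0),q)
    d=w.mean(0)-[.5702,-.173]; print("travel",np.hypot(*d),np.degrees(np.arctan2(-d[0],d[1])))
E
```

```text
[312 168]
[ 16  15  13  39 254] [ 0.55473063 -0.05040815] ((555.4680786132812, -49.669898986816406), (87.97975158691406, 16.783357620239258), 7.865971088409424)
travel 0.12356400483319158 7.191911570403373
```

```bash
python3 - <<'E'
from h import *
p=robot.read_camera("side"); S=lambda u,v,z:ray(p,220+u/4,160+v/4,z)[:2].round(4)
print("collar",S(271,440,.108),"mark",S(351,449,.1),"nose",S(288,343,.144))
d=np.array([S(u,v,.1) for u,v in((334,423),(351,449),(338,477),(311,497),(272,503),(234,493),(205,471),(194,443),(206,416),(232,400))])
A=np.c_[2*d,np.ones(len(d))]; x=np.linalg.lstsq(A,(d**2).sum(1),rcond=None)[0]; print("circle",x[:2],np.sqrt(x[2]+x[0]**2+x[1]**2))
E
```

```text
collar [ 0.4456 -0.2079] mark [ 0.483  -0.2189] nose [ 0.4626 -0.1846]
circle [ 0.4479378  -0.20434461] 0.036310735910037355
```

Request:
apply_moves(motion="60 0 0 0 0 0 0.18;60 0 0 0 0 0 0.18;60 0 0 0 0 0 0.18;60 0 0 0 0 0 0.18;60 -0.8 -2 0 0 0 0;60 -0.8 -2 0 0 0 0;60 -0.8 -2.2 0 0 0 0;60 -0.8 -2.2 0 0 0 0;60 -0.9 -2 0 0 0 0;60 -0.9 -2 0 0 0 0;60 0 0 0 0 0 0", force=8)

```text
time: 16.5
tool_pos: [0.4454, -0.1979, 0.2107]
tool_rot: [-3.142, -0.0, 0.981]
contact_force: [0.3, 0.4, 0.8]
opening: 0.055
grip_force: 0.0
```

Request:
apply_moves(motion="60 -0.4 0.3 2 0 0 0;60 0 0 3 0 0 0;60 0 0 2.3 0 0 0;60 0 0 1.2 0 0 0;60 0 0 0.7 0 0 0;60 0 0 0 0 0 0;5 0 0 0 0 0 0;5 0 0 0 0 0 0;5 0 0 0 0 0 0;5 0 0 0 0 0 0;5 0 0 0 0 0 0", force=8)

```text
time: 17.88
tool_pos: [0.4455, -0.2036, 0.1182]
tool_rot: [-3.139, 0.0, 0.98]
contact_force: [-5.1, 2.1, 4.8]
opening: 0.0162
grip_force: 8.0
```

Request:
apply_moves(motion="5 0 -0.1 0 0 0 0;5 0 0 0 0 0 0;5 0 0 0 0 0 0.05;5 0 0 0 0 0 0.12;5 0 0 0 0 0 0.15;5 0 0 0 0 0 0.15;5 0 0 0 0 0 0.15;5 0 0 0 0 0 0.15;5 0 0 0 0 0 0.15;5 0 0 0 0 0 0.15;5 0 0 0 0 0 0.15;5 0 0 0 0 0 0.1;5 0 0 0 0 0 0.05;5 0 0 0 0 0 0;5 0 0 0 0 0 0", force=30)

```text
time: 19.75
tool_pos: [0.4451, -0.2025, 0.1182]
tool_rot: [-3.14, 0.002, -0.39]
contact_force: [-3.1, 3.9, 5.6]
opening: 0.0162
grip_force: 30.0
```

Now I release, rise, swing aside and check.

Request:
apply_moves(motion="50 0 0 0 0 0 0;50 0 0 0 0 0 0;50 0 0 0 0 0 0;50 0 0 -1 0 0 0;50 0 0 -2 0 0 0;50 0 0 -4 0 0 0;50 0 0 -4 0 0 0;50 -1 2 -3 0 0 0;50 -1 3 -1 0 0 0;50 -1 4 0 0 0 0;50 -1 4 0 0 0 0;50 0 4 0 0 0 0;50 0 0 0 0 0 0;50 0 0 0 0 0 0")

```text
time: 21.5
tool_pos: [0.344, -0.3451, 0.2685]
tool_rot: [-3.141, -0.0, -0.391]
contact_force: [0.1, 0.4, -0.1]
opening: 0.0464
grip_force: 0.0
```

```bash
python3 - <<'E'
from h import *
p=robot.read_camera("top"); q=p["img"][125:250,275:420]
cv2.imwrite("pics/t9.png",cv2.cvtColor(cv2.resize(q,None,fx=4.8,fy=4.8,interpolation=2),4))
p=robot.read_camera("side"); q=p["img"][160:290,220:410]
cv2.imwrite("pics/s9.png",cv2.cvtColor(cv2.resize(q,None,fx=4,fy=4,interpolation=2),4))
E
```

```text
(no output)
```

View pics/t9.png

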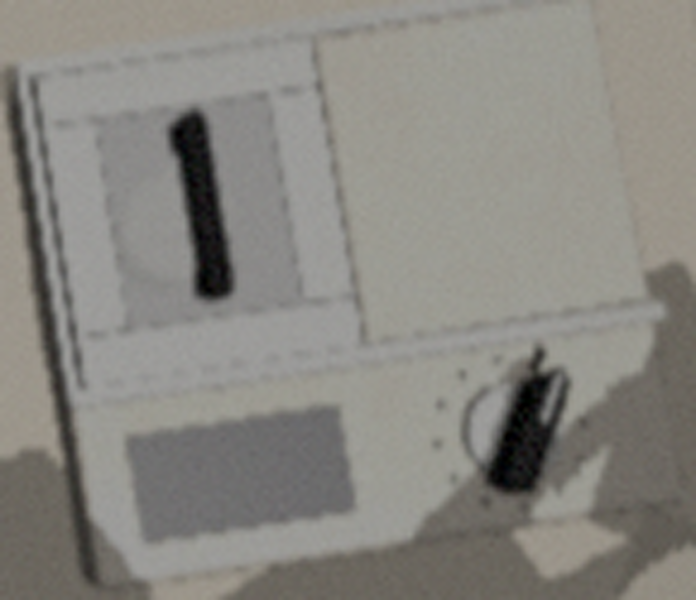

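View pics/s9.png

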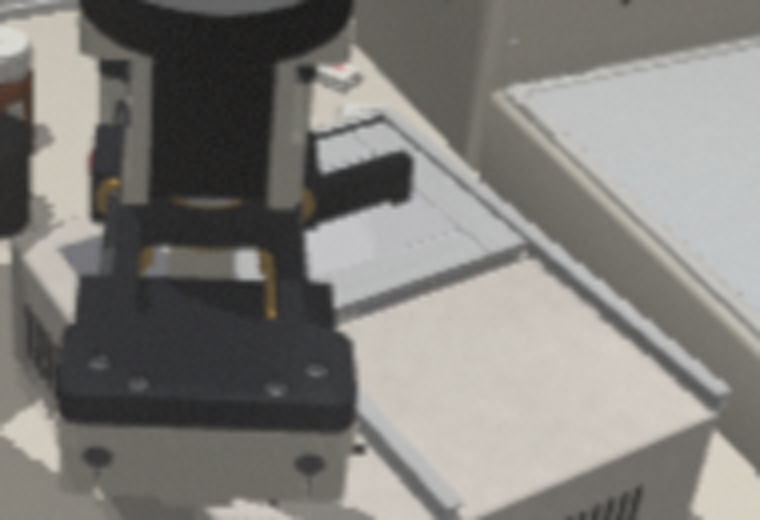

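The top view shows the hatch against the end frame, with the pot faintly visible through the window. The nose points at the mark at (538,355), and the tool yaw of -22.4° agrees with the mark direction of -22°. I'm handing in.

```bash
python3 -c "
from cell import robot
print(robot.hand_in())"
```

```text
the job is handed in; nothing more can be done
None
```

I set the pot upright in the compartment, pushed the hatch until it stopped hard at the end frame, turned the selector clockwise to the long mark, and handed the job in at about 21.5 s; no verdict came back.

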